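Load the colour bars into the pick-up bricks

TASK

Set up the glassblower's colour for the preheat kiln: move the red, blue, green and yellow glass bars from the beech block to the row of firebricks in the steel tray, in the order that the glass chips on the bricks show, each standing upright on the floor of the pocket in the brick whose chip has its colour. The bars are glass, so set them down rather than drop them, and leave the white bar standing in its hole in the block.

Things in the scene. Friction and masses are not known exactly. Their poses are not given: they have to be found in the camera images.
- bar_red: red cut length of opaque glass colour bar: an upright cylinder 32 mm in diameter and 110 mm tall, about 0.2 kg; origin at the centre of its underside, z up. At the start it stands in a hole of the beech block with its top 80 mm above the block's top face, 130 mm above the bench
- bar_blue: blue cut length of opaque glass colour bar: an upright cylinder 32 mm in diameter and 110 mm tall, about 0.2 kg; origin at the centre of its underside, z up. At the start it stands in a hole of the beech block with its top 80 mm above the block's top face, 130 mm above the bench
- bar_green: green cut length of opaque glass colour bar: an upright cylinder 32 mm in diameter and 110 mm tall, about 0.2 kg; origin at the centre of its underside, z up. At the start it stands in a hole of the beech block with its top 80 mm above the block's top face, 130 mm above the bench
- bar_yellow: yellow cut length of opaque glass colour bar: an upright cylinder 32 mm in diameter and 110 mm tall, about 0.2 kg; origin at the centre of its underside, z up. At the start it stands in a hole of the beech block with its top 80 mm above the block's top face, 130 mm above the bench
- brick_red: cream firebrick with a red glass chip, fixed in a tray. Origin on the axis of its round pocket, at the brick's underside, 4 mm above the bench; z up, y along the row, x across. Pocket 50 mm wide, flat floor at z = 29 mm, brick's top z = 64 mm. Spans x -72 to 42, y -38 to 38 mm; chip (32 mm wide, 6 thick) on top at x = -50 mm. Bricks 80 mm apart; tray handles are lower
- brick_blue: cream firebrick with a blue glass chip, fixed in a tray. Origin on the axis of its round pocket, at the brick's underside, 4 mm above the bench; z up, y along the row, x across. Pocket 50 mm wide, flat floor at z = 29 mm, brick's top z = 64 mm. Spans x -72 to 42, y -38 to 38 mm; chip (32 mm wide, 6 thick) on top at x = -50 mm. Bricks 80 mm apart; tray handles are lower
- brick_green: cream firebrick with a green glass chip, fixed in a tray. Origin on the axis of its round pocket, at the brick's underside, 4 mm above the bench; z up, y along the row, x across. Pocket 50 mm wide, flat floor at z = 29 mm, brick's top z = 64 mm. Spans x -72 to 42, y -38 to 38 mm; chip (32 mm wide, 6 thick) on top at x = -50 mm. Bricks 80 mm apart; tray handles are lower
- brick_yellow: cream firebrick with a yellow glass chip, fixed in a tray. Origin on the axis of its round pocket, at the brick's underside, 4 mm above the bench; z up, y along the row, x across. Pocket 50 mm wide, flat floor at z = 29 mm, brick's top z = 64 mm. Spans x -72 to 42, y -38 to 38 mm; chip (32 mm wide, 6 thick) on top at x = -50 mm. Bricks 80 mm apart; tray handles are lower
- rack: drilled beech block that holds the bars, 90 mm (x, across the row) by 350 mm (y, along the row) by 50 mm tall, fixed to the bench; origin at the centre of its underside on the bench, z up. Five holes in a row along y at -140, -70, 0, 70 and 140 mm, each 44 mm in diameter and 30 mm deep (floor 20 mm above the bench); one bar stands in each
- bar_white: white bar of the same size as the coloured ones, standing in one of the block's five holes; not wanted today and has no brick. Origin at the centre of its underside

How it is judged:
By the outcome, as a careful person would: the job done as asked, in the order asked, and still so for the second after the job is handed in, with the robot touching nothing.
It also fails if it takes over 115 s, if anything falls off the work surface, if the arm or the gripper's body presses on something with over 40 N, if the wrist force passes 120 N, or if a joint passes its speed limit or range.

ROBOT

A 6-joint arm with a two-finger parallel gripper is mounted at the origin on the work surface. World frame = base frame: x ahead of the robot, y to its left, z up, the work surface at z = 0. Lengths are in mm, angles in rad, forces in N, time in s.
With the tool pointing down it reaches from about 325 to 775 mm from the base axis. Payload 5.5 kg.
Tool frame: the origin (TCP) lies at the very end of the fingers, on their centre line; the grasp point (between the pads) lies 19 mm behind it; z points along the fingers, y is the direction in which the jaws open and shut (so a half turn about z gives the same grasp; the last joint's range is limited). The gripper opens to 85 mm and grips with 20 to 120 N. Pads are 22 mm wide; open, the fingers measure 114 mm over their backs; the gripper's body (76 mm by 85 mm) begins 54 mm behind the grasp point. The pads swing forward as they close: fully open they stand 13 mm farther back than shut.
Start: joints at [-1.163, 0.091, 1.231, -0, 1.82, -0.057], TCP at [268.948, -536.361, 231.275] pointing down, gripper open.
Joint ranges: [-2.87, 2.87], [-0.86, 2.18], [0.17, 2.46], [-1.51, 4.65], [0.06, 2.69], [-2.65, 2.65]. Speed limits (rad/s): [2.57, 2.57, 3.01, 3.14, 3.14, 3.14].

INTERFACE

Orientations are given as a rotation vector (axis times angle).
In Python, from workcell import ctrl gives the robot as it stands. The module is installed in compiled form; this text tells all that it offers.
- The arm moves only by the shell command python3 -m inch 'ROWS' [FORCE]. ROWS is JSON, a list of rows, each an object with "offset": the shift along the world's x, y, z in cm, a list of three; "twist": the turn, a rotation vector about the world's x, y, z in degrees, a list of three; "hand": the closure, from 0 (fully open) to 1 (shut). A call has 1 to 10 rows; each row is the pose to reach, as a shift and turn from the pose measured when the call began; what a row does not reach only later rows make up. A row lasts 1/12 s, in which the tool goes at most 41.7 mm and 7.16 degrees, less where a joint would pass 70% of its speed; a pose out of reach is approached as far as the arm can. A call with a gripper value outside its range is refused whole. The fingers move at their own pace and stop on an object; FORCE is the grip in N (left out, the last holds). Time passes only in rows, so rows that repeat a pose let the fingers close. It gives the time, the measured TCP pose, the force and the opening at its end, in the units of the state.
- ctrl.state(): the state, without advancing time (a new reading comes with each control period).
- ctrl.get_image(name): name is "scene" or "top" or "wrist"; returns a dict with "pixels" (384x512x3 uint8, red, green, blue), "depth" (384x512 float32, mm along the optical axis (not along the pixel's ray), 0 where there is no reading), "fovy" (degrees; the focal length in pixels is half the picture's height over the tangent of half this angle, whatever the lens; pixels are square), "cx", "cy" (the principal point, pixels), "rvec" (rotation vector, rad) and "tvec" (3), from world to camera coordinates, as OpenCV has them; the wrist camera has in their place "T_tool_cam" (4x4, takes a point from camera to tool coordinates, whose origin is the TCP and whose axes are the flange's). Camera axes: x right, y down, z forward; pixel columns grow to the right and rows downward; lengths in mm; the calibration is good to about 2 mm. A picture is of the moment at which its call begins: read the wrist's pose just before it.
- ctrl.finish_job(): hands the job in, once; it reports no verdict.
The state is a dict: "t": time; "q": joint angles; "qvel": joint speeds; "tau": joint torques, N m; "eef_pos": TCP position; "tool_rot": TCP orientation; "contact_force": force on the tool from outside, world axes, zero at the start; "moment": the same for the moment, N m; "grip_width": finger opening in mm.
Only numpy, scipy, OpenCV 4.12 (cv2) and the standard library are available. Lean on these libraries where they do the work, as an engineer would, in place of code of your own. Each camera call takes 0.05 s, during which the arm holds its last target.

## Working session

There is one attempt and no reset: what is moved stays moved. The work goes in short steps, Python scripts to look and compute and a shell command to move; the robot and the scene stay as the last step left them, time stands still between calls to the robot, and variables do not carry over. Pictures are saved under pics/ and viewed, and the job is handed in when it is done.

```bash
mkdir -p pics; cat > h.py <<'E'
import numpy as np, cv2
from workcell import ctrl
from scipy.spatial.transform import Rotation as R
def grab(name,fn=None):
    s=ctrl.state(); im=ctrl.get_image(name)
    if fn: cv2.imwrite('pics/'+fn,im['pixels'][:,:,::-1])
    return s,im
def w(im,u,v,s=None,d=None):
    u=np.asarray(u,float);v=np.asarray(v,float)
    f=im['pixels'].shape[0]/2/np.tan(np.radians(im['fovy'])/2)
    if d is None: d=im['depth'][v.astype(int),u.astype(int)]
    p=np.stack([(u-im['cx'])/f*d,(v-im['cy'])/f*d,d],-1)
    if 'rvec' in im:
        r=R.from_rotvec(np.ravel(im['rvec'])).as_matrix();return (p-np.ravel(im['tvec']))@r
    T=im['T_tool_cam'];p=p@T[:3,:3].T+T[:3,3]
    return p@R.from_rotvec(s['tool_rot']).as_matrix().T+s['eef_pos']
E
python3 - <<'E'
from h import *
for n in('scene','top','wrist'):
    s,im=grab(n,n+'0.png'); print(n,im['fovy'],im['cx'],im['cy'],(im['depth']>0).mean())
print(s)
E
```

```text
scene 54.2738718621633 261.7043124385424 194.36762549242695 0.9960072835286459
top 57.234428606222096 251.62779127664137 189.28150160770247 0.9958394368489584
wrist 62.39728898903095 256.57941345343545 191.2065242733406 0.9959055582682291
{'t': 0.1, 'q': array([-1.16271720e+00,  9.18198829e-02,  1.23176277e+00,  4.39215730e-05,
        1.81980496e+00, -5.66783174e-02]), 'qvel': array([-0.00074508, -0.00055426, -0.00430853, -0.00049875,  0.00245249,
       -0.00012811]), 'tau': array([ 3.36026285e-03, -4.60216784e+01, -4.19218397e+01, -8.48636250e-05,
        1.07084951e-02, -1.47533740e-05]), 'eef_pos': array([ 268.8472738 , -536.11685707,  230.24372223]), 'tool_rot': array([-3.05541988e+00, -7.23094426e-01,  4.26753165e-04]), 'contact_force': array([-1.04917324,  0.23137932,  1.18846757]), 'moment': array([ 0.01360102, -0.00300901, -0.03711411]), 'grip_width': 85.13581741308846}
```

View pics/top0.png

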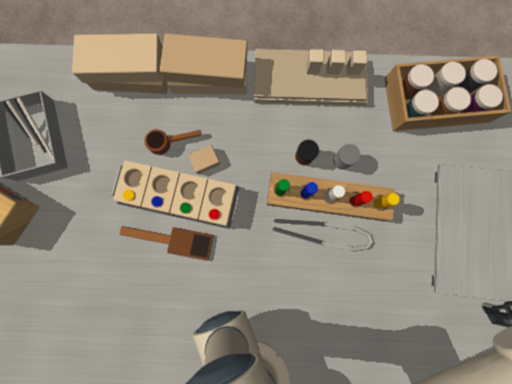

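View pics/scene0.png

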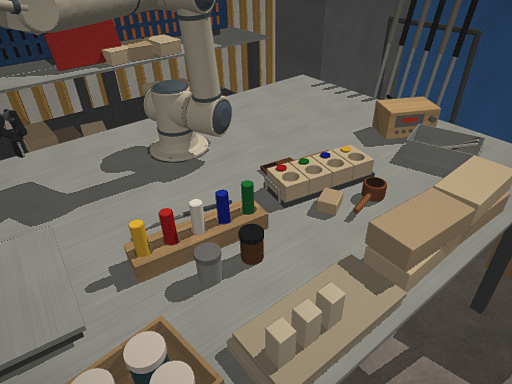

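The top view shows the bricks from left to right as yellow (129,195), blue (157,201), green (186,208) and red (214,214). The block holds green (283,187), blue (311,190), white (338,194), red (363,199) and yellow (391,200). Next I measure them.

```bash
python3 - <<'E'
from h import *
for cam in('top','scene'):
    s,im=grab(cam)
    hsv=cv2.cvtColor(im['pixels'],cv2.COLOR_RGB2HSV)
    v,u=np.mgrid[0:384,0:512]; P=w(im,u,v)
    h,S,V=[hsv[...,i].astype(int) for i in range(3)]
    hues=dict(red=(h<6)|(h>174),yellow=(h>18)&(h<32),green=(h>50)&(h<75),blue=(h>110)&(h<130))
    reach=(P[...,0]>200)&(P[...,0]<600)&(abs(P[...,1])<500)
    for c,m in hues.items():
        for nm,lo,hi in(('bar',124,137),('chip',66,82)):
            mm=m&(S>150)&(V>60)&(P[...,2]>lo)&(P[...,2]<hi)&reach
            n,l,st,ce=cv2.connectedComponentsWithStats(mm.astype(np.uint8))
            for i in range(1,n):
                if st[i,4]>25:
                    q=P[l==i]; c0,rad=cv2.minEnclosingCircle(q[:,:2].astype(np.float32)); print(cam,c,nm,st[i,4],q.mean(0).round(1),np.round(c0,1),round(rad,1))
    if cam=='top':
        m=(P[...,2]>46)&(P[...,2]<54)&(P[...,0]>200)&(P[...,0]<600)&(P[...,1]<-60)&(P[...,1]>-600)
        print('rack',cv2.minAreaRect(P[m][:,:2].astype(np.float32)))
        m=(P[...,2]>62)&(P[...,2]<76)&reach
        n,l,st,ce=cv2.connectedComponentsWithStats(m.astype(np.uint8))
        i=1+np.argmax(st[1:,4]); print('bricks',cv2.minAreaRect(P[l==i][:,:2].astype(np.float32)))
        big=cv2.resize(im['pixels'][120:260,100:420],None,fx=2.5,fy=2.5,interpolation=cv2.INTER_CUBIC)
        cv2.imwrite('pics/top_crop.png',big[...,::-1])
E
```

```text
top red bar 115 [ 496.  -283.8  130.4] [ 496.4 -285.5] 15.9
top red chip 92 [445.5 109.3  73. ] [445.4 109.3] 14.3
top yellow bar 125 [ 492.6 -353.1  130.4] [ 492.1 -354.7] 16.6
top yellow chip 103 [491.  344.6  72.5] [491.4 344.7] 15.6
top yellow chip 28 [ 489.2 -343.    73.8] [ 492.2 -352.1] 15.4
top green bar 103 [520.3 -71.4 130.4] [520.5 -71.3] 15.0
top green chip 70 [460.9 187.7  73.3] [460.7 187.4] 13.1
top blue bar 102 [ 514.3 -144.   130.3] [ 514.8 -144.5] 14.8
top blue chip 74 [475.8 266.1  72.6] [476.1 266.5] 13.5
rack ((421.87603759765625, -329.9643859863281), (355.1319274902344, 539.6475219726562), 0.07720102369785309)
bricks ((502.47723388671875, 221.4975128173828), (316.6300048828125, 114.49929809570312), 79.05949401855469)
scene red bar 111 [ 502.6 -286.7  129.4] [ 500.3 -286.1] 15.3
scene red chip 51 [449.8 108.3  72.9] [448.5 109.7] 17.0
scene red chip 70 [ 510.3 -289.4   74.3] [ 502.8 -286.8] 14.5
scene yellow bar 126 [ 498.7 -355.5  129.5] [ 496.6 -355.3] 16.5
scene yellow chip 45 [495.1 344.5  72.5] [493.9 348.6] 22.3
scene yellow chip 82 [ 506.3 -357.6   73.9] [ 498.1 -355.8] 15.5
scene green bar 62 [526.6 -73.3 130.4] [525.4 -73.7] 15.0
scene green chip 37 [464.5 187.9  73.1] [463.9 187.6] 16.0
scene blue bar 93 [ 521.6 -147.   129.6] [ 519.7 -146.3] 15.8
scene blue chip 39 [479.8 265.7  72.8] [479.2 266.4] 17.0
scene blue chip 57 [ 529.  -151.2   73.9] [ 523.5 -147.6] 14.3
```

View pics/top_crop.png

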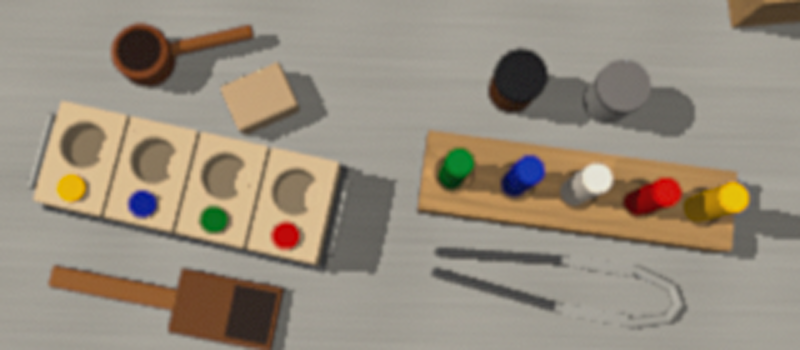

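```bash
python3 - <<'E'
from h import *
s,im=grab('top')
for u,v in((307,150),(347,156),(297,158),(318,150),(347,166),(437,175)): print(u,v,w(im,u,v).round())
s,im=grab('wrist'); print(im['T_tool_cam'].round(2))
E
python3 -m inch '[{"offset":[1,0.8,0.3],"twist":[0,0,3],"hand":0},{"offset":[3,2.4,1],"twist":[0,0,9],"hand":0},{"offset":[6,4.8,1.5],"twist":[0,0,16],"hand":0},{"offset":[9,7.2,2],"twist":[0,0,23],"hand":0},{"offset":[12,9.6,2],"twist":[0,0,30],"hand":0},{"offset":[15,12,2],"twist":[0,0,37],"hand":0},{"offset":[18,14.4,2],"twist":[0,0,44],"hand":0},{"offset":[20.5,16.5,2],"twist":[0,0,51],"hand":0},{"offset":[22.3,17.8,2],"twist":[0,0,56],"hand":0},{"offset":[22.6,18.2,2],"twist":[0,0,57.7],"hand":0}]' 60
```

```text
307 150 [ 628. -141.   82.]
347 156 [ 614. -251.   81.]
297 158 [ 616. -120.   34.]
318 150 [ 629. -171.   83.]
347 166 [ 593. -259.   52.]
437 175 [ 578. -523.   34.]
[[   0.     -0.96   -0.27   66.93]
 [   1.      0.     -0.      0.27]
 [   0.     -0.27    0.96 -142.59]
 [   0.      0.      0.      1.  ]]
t: 1.18
eef_pos: [497.7, -351.5, 250.5]
tool_rot: [-2.319, -2.118, -0.001]
contact_force: [0.4, -0.8, 0.3]
grip_width: 85.7
```

```bash
cat > bars.py <<'E'
from h import *
import sys
def blobs(fn=None,kinds=(('bar',124,160),('chip',66,82)),cam='wrist'):
    s,im=grab(cam,fn)
    hsv=cv2.cvtColor(im['pixels'],cv2.COLOR_RGB2HSV)
    v,u=np.mgrid[0:384,0:512]; P=w(im,u,v,s)
    h,S,V=[hsv[...,i].astype(int) for i in range(3)]
    hues=dict(red=(h<6)|(h>174),yellow=(h>18)&(h<32),green=(h>50)&(h<75),blue=(h>110)&(h<130))
    print('tcp',s['eef_pos'].round(1))
    for c,m in hues.items():
        for nm,lo,hi in kinds:
            mm=m&(S>130)&(V>50)&(P[...,2]>lo)&(P[...,2]<hi)&(im['depth']>100)
            n,l,st,ce=cv2.connectedComponentsWithStats(mm.astype(np.uint8))
            for i in range(1,n):
                if st[i,4]>150:
                    q=P[l==i]; c0,rad=cv2.minEnclosingCircle(q[:,:2].astype(np.float32)); print(c,nm,st[i],q.mean(0).round(1),np.round(c0,1),round(rad,1))
    return s,im,P
if __name__=='__main__': blobs(sys.argv[1])
E
python3 bars.py w1.png
```

```text
tcp [ 497.7 -351.5  250.5]
red bar [ 230   86   39   40 1215] [ 497.7 -285.3  130.4] [ 497.5 -285.5] 15.6
yellow bar [235 170  35  36 974] [ 493.8 -353.2  130.3] [ 493.6 -353.9] 15.4
```

View pics/w1.png

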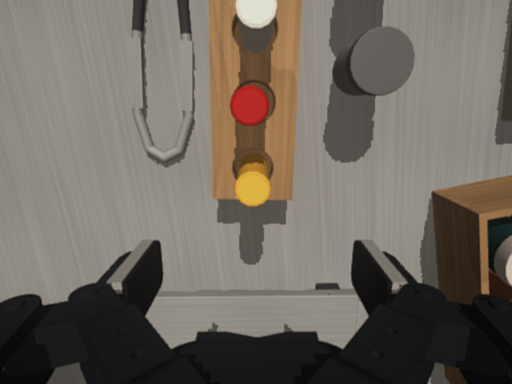

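The wrist view shows the yellow bar's top at (253,188) and red at (250,105), and both agree with the top camera. I lower onto the yellow bar and grip it.

```bash
python3 -m inch '[{"offset":[-0.2,-0.1,-1],"twist":[0,0,0],"hand":0},{"offset":[-0.4,-0.2,-3],"twist":[0,0,0],"hand":0},{"offset":[-0.4,-0.2,-5.5],"twist":[0,0,0],"hand":0},{"offset":[-0.4,-0.2,-8.5],"twist":[0,0,0],"hand":0},{"offset":[-0.4,-0.2,-11.5],"twist":[0,0,0],"hand":0},{"offset":[-0.4,-0.2,-14],"twist":[0,0,0],"hand":0},{"offset":[-0.4,-0.2,-15.8],"twist":[0,0,0],"hand":0},{"offset":[-0.4,-0.2,-16.7],"twist":[0,0,0],"hand":0},{"offset":[-0.4,-0.2,-17],"twist":[0,0,0],"hand":0},{"offset":[-0.4,-0.2,-17],"twist":[0,0,0],"hand":0}]' 50
python3 -m inch '[{"offset":[0,0,0],"twist":[0,0,0],"hand":1},{"offset":[0,0,0],"twist":[0,0,0],"hand":1},{"offset":[0,0,0],"twist":[0,0,0],"hand":1},{"offset":[0,0,0],"twist":[0,0,0],"hand":1},{"offset":[0,0,0],"twist":[0,0,0],"hand":1},{"offset":[0,0,0],"twist":[0,0,0],"hand":1},{"offset":[0,0,0],"twist":[0,0,0],"hand":1},{"offset":[0,0,0],"twist":[0,0,0],"hand":1}]' 50
```

```text
t: 2.07
eef_pos: [491.8, -354.7, 80.2]
tool_rot: [-2.322, -2.113, 0.0]
contact_force: [0.1, -0.1, -0.5]
grip_width: 85.6
t: 2.73
eef_pos: [492.4, -355.0, 81.4]
tool_rot: [2.323, 2.114, 0.001]
contact_force: [0.9, 0.6, 6.0]
grip_width: 31.0
```

```bash
python3 -m inch '[{"offset":[0,0,0.5],"twist":[0,0,0],"hand":1},{"offset":[0,0,1.5],"twist":[0,0,0],"hand":1},{"offset":[0,0,3],"twist":[0,0,0],"hand":1},{"offset":[0,0,5],"twist":[0,0,0],"hand":1},{"offset":[0,0,7.5],"twist":[0,0,0],"hand":1},{"offset":[0,0,10],"twist":[0,0,0],"hand":1},{"offset":[0,0,12.5],"twist":[0,0,0],"hand":1},{"offset":[0,0,14.3],"twist":[0,0,0],"hand":1},{"offset":[0,0,15],"twist":[0,0,0],"hand":1},{"offset":[0,0,15],"twist":[0,0,0],"hand":1}]'; python3 - <<'E'
from h import *
s,im=grab('wrist','w2.png');s,im=grab('scene','s2.png');print(s['contact_force'],s['grip_width'],s['eef_pos'])
E
```

```text
t: 3.57
eef_pos: [492.8, -355.4, 233.6]
tool_rot: [2.321, 2.112, 0.001]
contact_force: [-0.4, 0.2, -3.3]
grip_width: 31.4
[-1.02518799 -0.7586448  -3.20702678] 31.352862227290647 [ 492.46506736 -355.09930991  231.44687549]
```

View pics/w2.png

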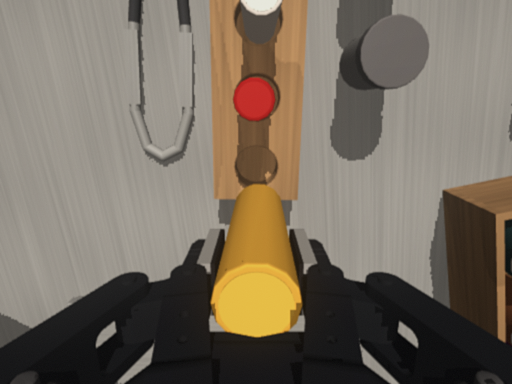

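View pics/s2.png

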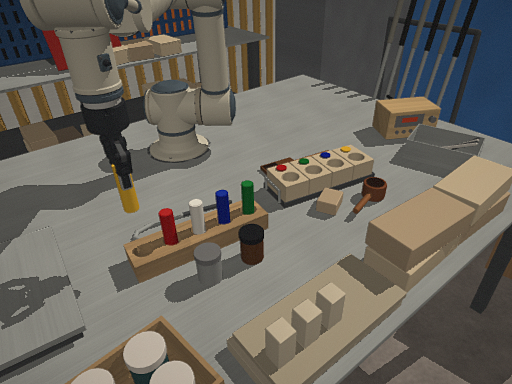

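The yellow bar is lifted and upright in the jaws, with its top at (258,300), and its hole (256,163) is empty. I carry it toward the bricks.

```bash
python3 -m inch '[{"offset":[0,0.6,0],"twist":[0,0,0],"hand":1},{"offset":[0.1,2,0],"twist":[0,0,0],"hand":1},{"offset":[0.2,4.2,0],"twist":[0,0,0],"hand":1},{"offset":[0.4,7.2,0],"twist":[0,0,-1],"hand":1},{"offset":[0.6,10.6,0],"twist":[0,0,-1],"hand":1},{"offset":[0.8,14,0],"twist":[0,0,-2],"hand":1},{"offset":[1,17.4,0],"twist":[0,0,-2],"hand":1},{"offset":[1.2,20.8,0],"twist":[0,0,-3],"hand":1},{"offset":[1.4,24.2,0],"twist":[0,0,-3],"hand":1},{"offset":[1.6,27.6,0],"twist":[0,0,-3],"hand":1}]'
python3 -m inch '[{"offset":[0.2,3.4,0],"twist":[0,0,0],"hand":1},{"offset":[0.4,6.8,0],"twist":[0,0,-1],"hand":1},{"offset":[0.6,10.2,0],"twist":[0,0,-2],"hand":1},{"offset":[0.8,13.6,0],"twist":[0,0,-2.4],"hand":1},{"offset":[1,17,0],"twist":[0,0,-2.4],"hand":1},{"offset":[1.2,20.2,0],"twist":[0,0,-2.4],"hand":1},{"offset":[1.2,22.6,0],"twist":[0,0,-2.4],"hand":1},{"offset":[1.2,24,0],"twist":[0,0,-2.4],"hand":1},{"offset":[1.2,24.5,0],"twist":[0,0,-2.4],"hand":1},{"offset":[1.2,24.5,0],"twist":[0,0,-2.4],"hand":1}]'
python3 bars.py w3.png
```

```text
t: 4.5
eef_pos: [507.1, -76.0, 228.7]
tool_rot: [-2.375, -2.051, 0.001]
contact_force: [-0.5, -0.6, -2.6]
grip_width: 30.8
t: 5.33
eef_pos: [518.0, 170.5, 227.6]
tool_rot: [-2.414, -2.004, 0.004]
contact_force: [-0.2, 0.1, -2.6]
grip_width: 31.0
tcp [518.  170.5 227.6]
red chip [185 230  23  23 240] [443.2 119.4  72.8] [444.  115.1] 14.8
green chip [181 153  31  31 752] [462.  189.4  73.1] [461.6 189.4] 15.1
blue chip [175  62  35  36 960] [477.1 267.5  73.1] [476.9 267.3] 15.3
```

View pics/w3.png

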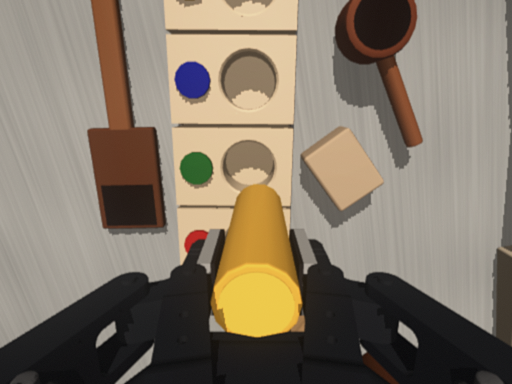

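The wrist view shows the blue pocket's rim centred near (249,80) and the green pocket's near (249,165). I check these against the positions worked out from the chips.

```bash
python3 - <<'E'
from h import *
s,im=grab('wrist')
f=192/np.tan(np.radians(im['fovy'])/2)
# brick-top plane: depth from known z=68
for n,(u,v) in dict(blue=(249,80),green=(249,166)).items():
    a=w(im,u,v,s,d=100.);b=w(im,u,v,s,d=400.);t=(68-a[2])/(b[2]-a[2]);print(n,(a+t*(b-a)).round(1))
v,u=np.mgrid[0:384,0:512];P=w(im,u,v,s)
m=((P[...,2]<63)&(P[...,2]>25)).astype(np.uint8);m[:, :215]=0;m[:,285:]=0
n,l,st,ce=cv2.connectedComponentsWithStats(m)
for i in range(1,n):
    if st[i,4]>300:
        q=P[l==i];print(st[i],cv2.minEnclosingCircle(q[:,:2].astype(np.float32)))
big=cv2.resize(im['pixels'][20:210,150:320],None,fx=3,fy=3);cv2.imwrite('pics/w3c.png',big[...,::-1])
# held bar top
hsv=cv2.cvtColor(im['pixels'],cv2.COLOR_RGB2HSV);mm=(abs(hsv[...,0].astype(int)-25)<7)&(hsv[...,1]>150)
q=P[mm];print('bar z',np.percentile(q[:,2],[1,50,99]));t=q[q[:,2]>np.percentile(q[:,2],99)-4];print('top',cv2.minEnclosingCircle(t[:,:2].astype(np.float32)))
for lo in range(185,275,15):
    t=q[(q[:,2]>lo)&(q[:,2]<lo+6)]; print(lo,len(t),t.mean(0).round(1) if len(t) else'')
E
```

```text
blue [527.2 257.1  68. ]
green [512.1 179.8  68. ]
[224   0  47  13 431] ((538.4928588867188, 330.4630126953125), 21.80870246887207)
[ 220   50   56   59 2528] ((525.5951538085938, 257.99951171875), 25.579713821411133)
[ 222  141   52   49 1947] ((510.1337890625, 178.7989044189453), 25.54547691345215)
bar z [177.42549318 276.3624068  278.63609448]
top ((522.22265625, 196.39129638671875), 39.371246337890625)
185 84 [521.1 184.1 188. ]
200 107 [521.3 183.8 202.9]
215 153 [521.6 183.9 218.1]
230 193 [521.  183.8 232.9]
245 288 [520.8 183.8 248.1]
260 436 [520.9 183.6 263. ]
```

View pics/w3c.png

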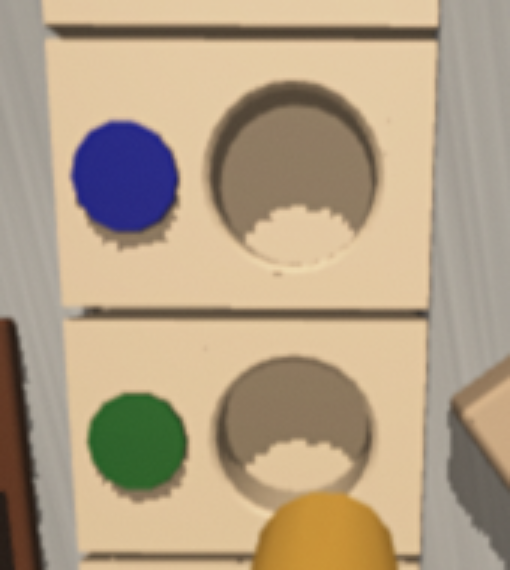

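```bash
python3 -m inch '[{"offset":[0.1,0.6,0],"twist":[0,0,0],"hand":1},{"offset":[0.3,2.2,0],"twist":[0,0,0],"hand":1},{"offset":[0.7,5,0],"twist":[0,0,0],"hand":1},{"offset":[1.2,8.3,0],"twist":[0,0,0],"hand":1},{"offset":[1.6,11.6,0],"twist":[0,0,0],"hand":1},{"offset":[2,14.4,0],"twist":[0,0,0],"hand":1},{"offset":[2.2,16,0],"twist":[0,0,0],"hand":1},{"offset":[2.3,16.5,0],"twist":[0,0,0],"hand":1},{"offset":[2.3,16.5,0],"twist":[0,0,0],"hand":1},{"offset":[2.3,16.5,0],"twist":[0,0,0],"hand":1}]'
python3 - <<'E'
from h import *
s,im=grab('wrist','w4.png');r=R.from_rotvec(s['tool_rot']).as_matrix();print(s['eef_pos'],r[:,1],r[:,2])
E
```

```text
t: 6.27
eef_pos: [541.9, 332.5, 228.0]
tool_rot: [-2.419, -2.0, 0.004]
contact_force: [-0.1, -0.9, -1.8]
grip_width: 30.7
[541.88885297 332.51895038 228.00588526] [ 0.98222021 -0.18768989 -0.00399508] [-3.92571098e-03  7.41291338e-04 -9.99992020e-01]
```

```bash
python3 -m inch '[{"offset":[0,0.1,-0.6],"twist":[0,0,0],"hand":1},{"offset":[0,0.2,-2],"twist":[0,0,0],"hand":1},{"offset":[-0.1,0.3,-4],"twist":[0,0,0],"hand":1},{"offset":[-0.1,0.3,-6],"twist":[0,0,0],"hand":1},{"offset":[-0.1,0.3,-7.5],"twist":[0,0,0],"hand":1},{"offset":[-0.1,0.3,-8.2],"twist":[0,0,0],"hand":1},{"offset":[-0.1,0.3,-8.5],"twist":[0,0,0],"hand":1},{"offset":[-0.1,0.3,-8.5],"twist":[0,0,0],"hand":1}]'
python3 - <<'E'
from h import *
s,im=grab('wrist','w5.png');print(s['eef_pos'],s['contact_force'])
s,im=grab('top','t5.png');cv2.imwrite('pics/t5c.png',cv2.resize(im['pixels'][130:240,90:270],None,fx=4,fy=4)[...,::-1]);
E
```

```text
t: 6.98
eef_pos: [540.9, 334.5, 142.9]
tool_rot: [-2.42, -1.999, 0.005]
contact_force: [-0.3, -0.1, -2.3]
grip_width: 30.9
[540.87959036 334.49028138 142.91188787] [-0.33525187 -0.09128965 -2.30387564]
```

View pics/w5.png

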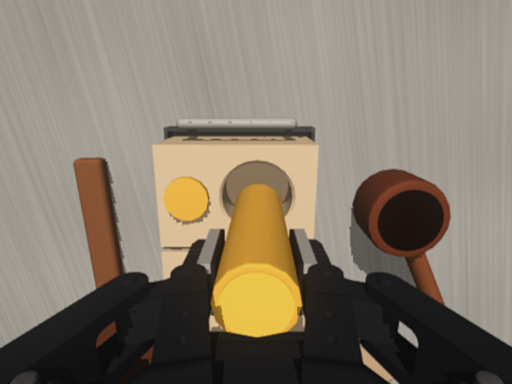

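The yellow bar hangs centred over the pocket at about (257,195). I lower it in and then feel for the floor.

```bash
python3 -m inch '[{"offset":[0,0,-0.6],"twist":[0,0,0],"hand":1},{"offset":[0,0,-1.6],"twist":[0,0,0],"hand":1},{"offset":[0,0,-2.8],"twist":[0,0,0],"hand":1},{"offset":[0,0,-3.7],"twist":[0,0,0],"hand":1},{"offset":[0,0,-4.2],"twist":[0,0,0],"hand":1},{"offset":[0,0,-4.5],"twist":[0,0,0],"hand":1},{"offset":[0,0,-4.7],"twist":[0,0,0],"hand":1},{"offset":[0,0,-4.7],"twist":[0,0,0],"hand":1}]'
python3 -m inch '[{"offset":[0,0,-0.1],"twist":[0,0,0],"hand":1},{"offset":[0,0,-0.15],"twist":[0,0,0],"hand":1},{"offset":[0,0,-0.2],"twist":[0,0,0],"hand":1},{"offset":[0,0,-0.2],"twist":[0,0,0],"hand":1}]'
```

```text
t: 7.75
eef_pos: [541.3, 335.1, 97.2]
tool_rot: [-2.42, -1.999, 0.001]
contact_force: [-0.2, 0.3, -2.6]
grip_width: 31.0
t: 8.08
eef_pos: [541.4, 335.2, 95.5]
tool_rot: [-2.42, -1.999, 0.0]
contact_force: [-0.3, 0.0, -2.5]
grip_width: 30.5
```

```bash
python3 -m inch '[{"offset":[0,0,-0.1],"twist":[0,0,0],"hand":1},{"offset":[0,0,-0.2],"twist":[0,0,0],"hand":1},{"offset":[0,0,-0.2],"twist":[0,0,0],"hand":1}]';python3 -m inch '[{"offset":[0,0,-0.1],"twist":[0,0,0],"hand":1},{"offset":[0,0,-0.15],"twist":[0,0,0],"hand":1},{"offset":[0,0,-0.15],"twist":[0,0,0],"hand":1}]'
```

```text
t: 8.33
eef_pos: [541.7, 335.3, 94.3]
tool_rot: [-2.42, -2.0, -0.001]
contact_force: [-0.7, -0.6, 1.3]
grip_width: 31.2
t: 8.58
eef_pos: [541.7, 335.4, 94.3]
tool_rot: [-2.42, -2.0, -0.003]
contact_force: [-2.5, -1.5, 5.0]
grip_width: 31.0
```

Contact at z 94.3 with 5 N, so the bar is on the floor. I open the jaws and go up.

```bash
python3 -m inch '[{"offset":[0,0,0],"twist":[0,0,0],"hand":0.5},{"offset":[0,0,0],"twist":[0,0,0],"hand":0.4},{"offset":[0,0,0],"twist":[0,0,0],"hand":0},{"offset":[0,0,0],"twist":[0,0,0],"hand":0},{"offset":[0,0,0],"twist":[0,0,0],"hand":0},{"offset":[0,0,0],"twist":[0,0,0],"hand":0},{"offset":[0,0,0],"twist":[0,0,0],"hand":0}]'
python3 -m inch '[{"offset":[0,0,0.6],"twist":[0,0,0],"hand":0},{"offset":[0,0,2],"twist":[0,0,0],"hand":0},{"offset":[0,0,4],"twist":[0,0,0],"hand":0},{"offset":[0,0,6.5],"twist":[0,0,0],"hand":0},{"offset":[0,-1,9],"twist":[0,0,0],"hand":0},{"offset":[-0.2,-3,11],"twist":[0,0,0],"hand":0},{"offset":[-0.4,-5.5,12],"twist":[0,0,1],"hand":0},{"offset":[-0.6,-8.5,12.3],"twist":[0,0,2],"hand":0},{"offset":[-0.8,-11.5,12.5],"twist":[0,0,3],"hand":0},{"offset":[-1,-14.5,12.5],"twist":[0,0,4],"hand":0}]'
python3 bars.py w6.png
```

```text
t: 9.17
eef_pos: [541.7, 335.4, 94.1]
tool_rot: [-2.42, -2.0, -0.003]
contact_force: [-0.7, 0.0, 1.0]
grip_width: 85.2
t: 10.0
eef_pos: [531.8, 189.4, 222.0]
tool_rot: [-2.348, -2.086, -0.008]
contact_force: [0.9, 0.1, 0.4]
grip_width: 85.3
tcp [531.8 189.4 222. ]
red chip [167 248  31  29 701] [446.9 111.7  72.9] [446.5 110.8] 15.7
yellow chip [167   0  38  20 571] [491.2 339.2  73.1] [491.8 344.1] 15.3
green chip [168 172  32  30 753] [462.  189.7  73.1] [461.7 189.4] 15.4
blue chip [167  82  35  36 946] [477.1 267.6  73. ] [476.9 267.3] 15.3
```

View pics/w6.png

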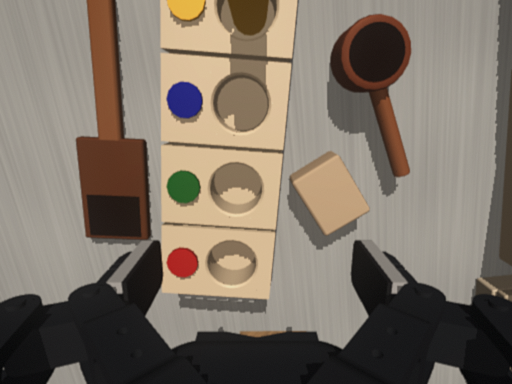

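Yellow stands in its pocket at (247,8). The four chips' positions are consistent. Next is blue.

```bash
python3 -m inch '[{"offset":[-0.1,-2.5,0.2],"twist":[0,0,0],"hand":0},{"offset":[-0.2,-5.5,0.5],"twist":[0,0,0],"hand":0},{"offset":[-0.4,-9,0.8],"twist":[0,0,1],"hand":0},{"offset":[-0.6,-12.5,1],"twist":[0,0,1.4],"hand":0},{"offset":[-0.8,-16,1],"twist":[0,0,1.4],"hand":0},{"offset":[-1,-19.5,1],"twist":[0,0,1.4],"hand":0},{"offset":[-1.2,-23,1],"twist":[0,0,1.4],"hand":0},{"offset":[-1.4,-26.5,1],"twist":[0,0,1.4],"hand":0},{"offset":[-1.5,-29.5,1],"twist":[0,0,1.4],"hand":0},{"offset":[-1.6,-31.8,1],"twist":[0,0,1.4],"hand":0}]'
python3 -m inch '[{"offset":[0,-1.2,0],"twist":[0,0,0],"hand":0},{"offset":[0,-1.6,0],"twist":[0,0,0],"hand":0},{"offset":[0,-1.6,0],"twist":[0,0,0],"hand":0}]'
python3 bars.py w7.png
```

```text
t: 10.88
eef_pos: [515.8, -136.0, 233.8]
tool_rot: [2.325, 2.106, 0.005]
contact_force: [0.9, 0.1, -0.0]
grip_width: 85.5
t: 11.13
eef_pos: [515.8, -152.7, 234.9]
tool_rot: [2.327, 2.103, 0.006]
contact_force: [-0.5, -0.7, -0.4]
grip_width: 85.1
tcp [ 515.8 -152.7  234.9]
red bar [234 311  34  26 674] [ 498.7 -279.8  129.8] [ 497.8 -284.6] 15.7
red chip [238 279  28  17 215] [ 499.1 -273.    74.4] [ 498.4 -281. ] 15.0
green bar [ 234   63   42   43 1380] [522.7 -71.9 130.5] [522.9 -72.1] 15.5
blue bar [ 237  160   38   38 1135] [ 516.5 -143.7  130.3] [ 516.7 -144.3] 15.6
```

View pics/w7.png

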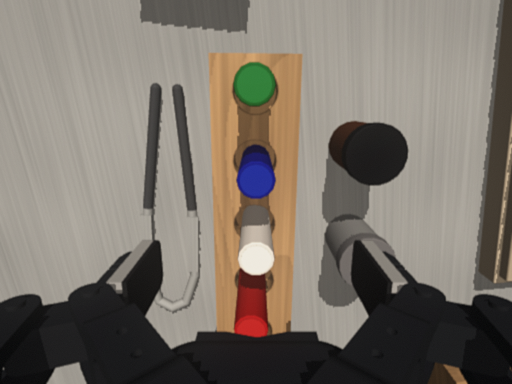

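The wrist view shows blue at (256,178), green at (255,84) and white at (256,258). I lower onto blue at world (516.7, -144.3).

```bash
python3 -m inch '[{"offset":[0,0.5,-0.7],"twist":[0,0,0],"hand":0},{"offset":[0.1,0.9,-2.5],"twist":[0,0,0],"hand":0},{"offset":[0.1,0.9,-5],"twist":[0,0,0],"hand":0},{"offset":[0.1,0.9,-7.7],"twist":[0,0,0],"hand":0},{"offset":[0.1,0.9,-10.5],"twist":[0,0,0],"hand":0},{"offset":[0.1,0.9,-13],"twist":[0,0,0],"hand":0},{"offset":[0.1,0.9,-14.6],"twist":[0,0,0],"hand":0},{"offset":[0.1,0.9,-15.2],"twist":[0,0,0],"hand":0},{"offset":[0.1,0.9,-15.4],"twist":[0,0,0],"hand":0},{"offset":[0.1,0.9,-15.4],"twist":[0,0,0],"hand":0}]'
python3 -m inch '[{"offset":[0,0,0],"twist":[0,0,0],"hand":1},{"offset":[0,0,0],"twist":[0,0,0],"hand":1},{"offset":[0,0,0],"twist":[0,0,0],"hand":1},{"offset":[0,0,0],"twist":[0,0,0],"hand":1},{"offset":[0,0,0],"twist":[0,0,0],"hand":1},{"offset":[0,0,0],"twist":[0,0,0],"hand":1},{"offset":[0,0,0],"twist":[0,0,0],"hand":1},{"offset":[0,0,0],"twist":[0,0,0],"hand":1}]' 50
```

```text
t: 12.02
eef_pos: [517.1, -141.8, 81.0]
tool_rot: [2.324, 2.107, 0.006]
contact_force: [0.3, 1.0, 0.0]
grip_width: 85.6
t: 12.68
eef_pos: [517.4, -142.0, 81.9]
tool_rot: [2.324, 2.106, 0.007]
contact_force: [-1.8, 0.0, 5.6]
grip_width: 31.1
```

```bash
python3 -m inch '[{"offset":[0,0,0.5],"twist":[0,0,0],"hand":1},{"offset":[0,0,1.5],"twist":[0,0,0],"hand":1},{"offset":[0,0,3],"twist":[0,0,0],"hand":1},{"offset":[0,0,5],"twist":[0,0,0],"hand":1},{"offset":[0,0,7.5],"twist":[0,0,0],"hand":1},{"offset":[0,0,10],"twist":[0,0,0],"hand":1},{"offset":[0,0,12.5],"twist":[0,0,0],"hand":1},{"offset":[0,0,14.3],"twist":[0,0,0],"hand":1},{"offset":[0,0,15],"twist":[0,0,0],"hand":1},{"offset":[0,0,15],"twist":[0,0,0],"hand":1}]'
python3 -m inch '[{"offset":[0,0.6,0],"twist":[0,0,0],"hand":1},{"offset":[0.1,2,0],"twist":[0,0,0],"hand":1},{"offset":[0.1,4.2,0],"twist":[0,0,0],"hand":1},{"offset":[0.2,7.2,0],"twist":[0,0,-1],"hand":1},{"offset":[0.3,10.6,0],"twist":[0,0,-1],"hand":1},{"offset":[0.3,14,0],"twist":[0,0,-2],"hand":1},{"offset":[0.4,17.4,0],"twist":[0,0,-3],"hand":1},{"offset":[0.5,20.8,0],"twist":[0,0,-4],"hand":1},{"offset":[0.6,24.2,0],"twist":[0,0,-5],"hand":1},{"offset":[0.7,27.6,0],"twist":[0,0,-5.3],"hand":1}]'
python3 -m inch '[{"offset":[0.1,3.2,0],"twist":[0,0,0],"hand":1},{"offset":[0.1,6.4,0],"twist":[0,0,0],"hand":1},{"offset":[0.2,9,0],"twist":[0,0,0],"hand":1},{"offset":[0.2,11,0],"twist":[0,0,0],"hand":1},{"offset":[0.2,12.1,0],"twist":[0,0,0],"hand":1},{"offset":[0.2,12.4,0],"twist":[0,0,0],"hand":1},{"offset":[0.2,12.4,0],"twist":[0,0,0],"hand":1},{"offset":[0.2,12.4,0],"twist":[0,0,0],"hand":1}]'
```

```text
t: 13.52
eef_pos: [518.1, -142.3, 234.3]
tool_rot: [2.321, 2.104, 0.01]
contact_force: [0.1, 0.4, -2.0]
grip_width: 31.1
t: 14.35
eef_pos: [524.0, 135.7, 232.0]
tool_rot: [2.418, 1.994, 0.005]
contact_force: [-0.6, -1.2, -2.8]
grip_width: 30.9
t: 15.02
eef_pos: [525.9, 258.7, 231.4]
tool_rot: [2.418, 1.993, 0.003]
contact_force: [-0.1, 0.4, -2.2]
grip_width: 31.1
```

```bash
python3 -m inch '[{"offset":[0,0.1,-0.6],"twist":[0,0,0],"hand":1},{"offset":[0,0.1,-2],"twist":[0,0,0],"hand":1},{"offset":[0,0.1,-4],"twist":[0,0,0],"hand":1},{"offset":[0,0.1,-6],"twist":[0,0,0],"hand":1},{"offset":[0,0.1,-7.6],"twist":[0,0,0],"hand":1},{"offset":[0,0.1,-8.4],"twist":[0,0,0],"hand":1},{"offset":[0,0.1,-8.6],"twist":[0,0,0],"hand":1},{"offset":[0,0.1,-8.6],"twist":[0,0,0],"hand":1}]'
python3 bars.py w8.png
```

```text
t: 15.68
eef_pos: [525.9, 259.0, 145.0]
tool_rot: [2.419, 1.992, 0.002]
contact_force: [1.1, -0.2, -2.3]
grip_width: 30.8
tcp [525.9 259.  145. ]
yellow bar [ 225   37   73   75 4237] [542.8 336.3 143.4] [542.8 336.1] 15.6
yellow chip [ 154   59   49   50 1921] [492.2 346.3  73. ] [492.  346.3] 15.7
blue bar [ 224  207   66   46 1391] [527.4 269.3 144.2] [526.2 259.5] 15.3
blue chip [ 165  181   43   42 1413] [477.4 268.3  73. ] [476.8 267.6] 15.7
```

View pics/w8.png

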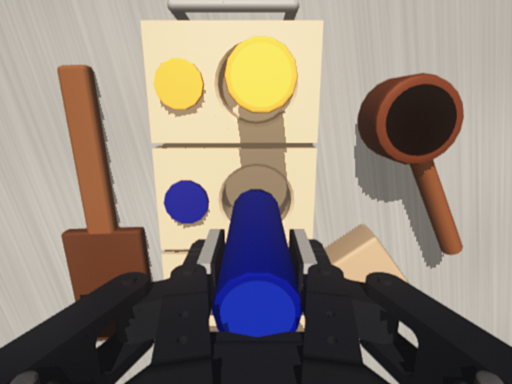

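Yellow stands upright at (260,74) with its top at z 143, and blue is centred over its pocket at about (257,190). I lower blue.

```bash
python3 -m inch '[{"offset":[0,0,-0.6],"twist":[0,0,0],"hand":1},{"offset":[0,0,-1.6],"twist":[0,0,0],"hand":1},{"offset":[0,0,-2.8],"twist":[0,0,0],"hand":1},{"offset":[0,0,-3.7],"twist":[0,0,0],"hand":1},{"offset":[0,0,-4.3],"twist":[0,0,0],"hand":1},{"offset":[0,0,-4.6],"twist":[0,0,0],"hand":1},{"offset":[0,0,-4.7],"twist":[0,0,0],"hand":1},{"offset":[0,0,-4.7],"twist":[0,0,0],"hand":1}]'
python3 -m inch '[{"offset":[0,0,-0.1],"twist":[0,0,0],"hand":1},{"offset":[0,0,-0.2],"twist":[0,0,0],"hand":1},{"offset":[0,0,-0.3],"twist":[0,0,0],"hand":1},{"offset":[0,0,-0.3],"twist":[0,0,0],"hand":1}]'
python3 -m inch '[{"offset":[0,0,-0.1],"twist":[0,0,0],"hand":1},{"offset":[0,0,-0.1],"twist":[0,0,0],"hand":1}]'
```

```text
t: 16.4
eef_pos: [526.2, 259.4, 98.9]
tool_rot: [2.419, 1.992, 0.004]
contact_force: [-0.4, 0.6, -2.5]
grip_width: 30.7
t: 16.73
eef_pos: [526.2, 259.4, 95.9]
tool_rot: [2.419, 1.992, 0.004]
contact_force: [-0.5, -0.6, -1.9]
grip_width: 30.8
t: 16.9
eef_pos: [526.3, 259.4, 95.0]
tool_rot: [2.419, 1.992, 0.004]
contact_force: [0.6, 0.7, -2.3]
grip_width: 31.0
```

```bash
python3 -m inch '[{"offset":[0,0,-0.1],"twist":[0,0,0],"hand":1},{"offset":[0,0,-0.15],"twist":[0,0,0],"hand":1},{"offset":[0,0,-0.15],"twist":[0,0,0],"hand":1}]'
```

```text
t: 17.15
eef_pos: [526.4, 259.5, 94.9]
tool_rot: [2.418, 1.992, 0.006]
contact_force: [-2.8, -0.5, 5.1]
grip_width: 31.1
```

Blue is in contact with the floor. I release it, retreat and go to green.

```bash
python3 -m inch '[{"offset":[0,0,0],"twist":[0,0,0],"hand":0.5},{"offset":[0,0,0],"twist":[0,0,0],"hand":0.4},{"offset":[0,0,0],"twist":[0,0,0],"hand":0},{"offset":[0,0,0],"twist":[0,0,0],"hand":0},{"offset":[0,0,0],"twist":[0,0,0],"hand":0},{"offset":[0,0,0],"twist":[0,0,0],"hand":0},{"offset":[0,0,0],"twist":[0,0,0],"hand":0}]'
python3 -m inch '[{"offset":[0,0,0.6],"twist":[0,0,0],"hand":0},{"offset":[0,0,2],"twist":[0,0,0],"hand":0},{"offset":[0,0,4],"twist":[0,0,0],"hand":0},{"offset":[0,0,6.5],"twist":[0,0,0],"hand":0},{"offset":[0,-1,9],"twist":[0,0,0],"hand":0},{"offset":[0,-3,11],"twist":[0,0,0],"hand":0},{"offset":[0,-5.5,12.4],"twist":[0,0,1],"hand":0},{"offset":[0,-8.5,13.2],"twist":[0,0,2],"hand":0},{"offset":[-0.1,-11.5,13.5],"twist":[0,0,3],"hand":0},{"offset":[-0.1,-14.5,13.5],"twist":[0,0,4],"hand":0}]'
python3 -m inch '[{"offset":[0,-3,0],"twist":[0,0,0.5],"hand":0},{"offset":[-0.1,-6,0],"twist":[0,0,1],"hand":0},{"offset":[-0.1,-9,0],"twist":[0,0,1.4],"hand":0},{"offset":[-0.2,-12,0],"twist":[0,0,1.4],"hand":0},{"offset":[-0.2,-14.7,0],"twist":[0,0,1.4],"hand":0},{"offset":[-0.2,-16.8,0],"twist":[0,0,1.4],"hand":0},{"offset":[-0.2,-18.2,0],"twist":[0,0,1.4],"hand":0},{"offset":[-0.2,-18.7,0],"twist":[0,0,1.4],"hand":0},{"offset":[-0.2,-18.7,0],"twist":[0,0,1.4],"hand":0},{"offset":[-0.2,-18.7,0],"twist":[0,0,1.4],"hand":0}]'
python3 bars.py w9.png
```

```text
t: 17.73
eef_pos: [526.4, 259.5, 94.8]
tool_rot: [2.419, 1.992, 0.006]
contact_force: [-0.6, 0.4, 0.8]
grip_width: 85.5
t: 18.57
eef_pos: [525.7, 113.5, 233.3]
tool_rot: [2.344, 2.075, 0.012]
contact_force: [0.9, -0.5, -0.3]
grip_width: 85.3
t: 19.4
eef_pos: [523.8, -73.1, 234.1]
tool_rot: [2.319, 2.104, 0.014]
contact_force: [0.7, 0.4, -0.6]
grip_width: 85.4
tcp [523.8 -73.1 234.1]
green bar [ 235  169   38   37 1104] [522.8 -70.6 130.3] [522.6 -71.5] 15.5
```

```bash
python3 - <<'E'
from h import *
s=ctrl.state();r=R.from_rotvec(s['tool_rot']).as_matrix();print(r[:,1],r[:,2]); print(np.degrees(np.cross(r[:,2],[0,0,-1])))
E
python3 -m inch '[{"offset":[0,0.1,-0.7],"twist":[0,0,0],"hand":0},{"offset":[-0.1,0.1,-2.5],"twist":[0,0,0],"hand":0},{"offset":[-0.1,0.1,-5],"twist":[0,0,0],"hand":0},{"offset":[-0.1,0.1,-7.7],"twist":[0,0,0],"hand":0},{"offset":[-0.1,0.1,-10.5],"twist":[0,0,0],"hand":0},{"offset":[-0.1,0.1,-13],"twist":[0,0,0],"hand":0},{"offset":[-0.1,0.1,-14.6],"twist":[0,0,0],"hand":0},{"offset":[-0.1,0.1,-15.2],"twist":[0,0,0],"hand":0},{"offset":[-0.1,0.1,-15.3],"twist":[0,0,0],"hand":0},{"offset":[-0.1,0.1,-15.3],"twist":[0,0,0],"hand":0}]'
```

```text
[ 0.99526355 -0.09624141  0.01371319] [ 0.01355559 -0.00229122 -0.99990549]
[0.13127697 0.77667798 0.        ]
t: 20.28
eef_pos: [523.0, -71.2, 81.3]
tool_rot: [2.317, 2.105, 0.014]
contact_force: [-0.4, 0.5, 0.5]
grip_width: 85.5
```

```bash
python3 -m inch '[{"offset":[0,0,0],"twist":[0.1,0.8,0],"hand":0},{"offset":[0,0,0],"twist":[0.1,0.8,0],"hand":0}]'
python3 -m inch '[{"offset":[0,0,0],"twist":[0,0,0],"hand":1},{"offset":[0,0,0],"twist":[0,0,0],"hand":1},{"offset":[0,0,0],"twist":[0,0,0],"hand":1},{"offset":[0,0,0],"twist":[0,0,0],"hand":1},{"offset":[0,0,0],"twist":[0,0,0],"hand":1},{"offset":[0,0,0],"twist":[0,0,0],"hand":1},{"offset":[0,0,0],"twist":[0,0,0],"hand":1},{"offset":[0,0,0],"twist":[0,0,0],"hand":1}]' 50
python3 -m inch '[{"offset":[0,0,0.5],"twist":[0,0,0],"hand":1},{"offset":[0,0,1.5],"twist":[0,0,0],"hand":1},{"offset":[0,0,3],"twist":[0,0,0],"hand":1},{"offset":[0,0,5],"twist":[0,0,0],"hand":1},{"offset":[0,0,7.5],"twist":[0,0,0],"hand":1},{"offset":[0,0,10],"twist":[0,0,0],"hand":1},{"offset":[0,0,12.5],"twist":[0,0,0],"hand":1},{"offset":[0,0,14.3],"twist":[0,0,0],"hand":1},{"offset":[0,0,15],"twist":[0,0,0],"hand":1},{"offset":[0,0,15],"twist":[0,0,0],"hand":1}]'
```

```text
t: 20.45
eef_pos: [524.1, -71.1, 83.3]
tool_rot: [2.323, 2.112, 0.002]
contact_force: [-0.6, -0.5, 0.1]
grip_width: 85.4
t: 21.12
eef_pos: [524.0, -71.2, 83.5]
tool_rot: [2.323, 2.112, 0.001]
contact_force: [-3.3, -0.3, 3.5]
grip_width: 31.0
t: 21.95
eef_pos: [524.8, -71.3, 236.2]
tool_rot: [2.32, 2.109, 0.005]
contact_force: [-0.4, 0.1, -1.3]
grip_width: 31.1
```

```bash
python3 -m inch '[{"offset":[0,0.6,0],"twist":[0,0,0],"hand":1},{"offset":[-0.1,2,0],"twist":[0,0,0],"hand":1},{"offset":[-0.2,4.2,0],"twist":[0,0,-1],"hand":1},{"offset":[-0.4,7.2,0],"twist":[0,0,-2],"hand":1},{"offset":[-0.6,10.6,0],"twist":[0,0,-3],"hand":1},{"offset":[-0.8,14,0],"twist":[0,0,-4],"hand":1},{"offset":[-1,17.4,0],"twist":[0,0,-5],"hand":1},{"offset":[-1.2,20.5,0],"twist":[0,0,-5.4],"hand":1},{"offset":[-1.3,23,0],"twist":[0,0,-5.4],"hand":1},{"offset":[-1.4,24.6,0],"twist":[0,0,-5.4],"hand":1}]'
python3 -m inch '[{"offset":[0,0.4,0],"twist":[0,0,0],"hand":1},{"offset":[0,0.4,-0.6],"twist":[0,0,0],"hand":1},{"offset":[0,0.4,-2],"twist":[0,0,0],"hand":1},{"offset":[0,0.4,-4],"twist":[0,0,0],"hand":1},{"offset":[0,0.4,-6],"twist":[0,0,0],"hand":1},{"offset":[0,0.4,-7.7],"twist":[0,0,0],"hand":1},{"offset":[0,0.4,-8.7],"twist":[0,0,0],"hand":1},{"offset":[0,0.4,-9],"twist":[0,0,0],"hand":1},{"offset":[0,0.4,-9],"twist":[0,0,0],"hand":1}]'
python3 bars.py w10.png
```

```text
t: 22.78
eef_pos: [509.5, 177.6, 233.7]
tool_rot: [2.417, 2.002, 0.001]
contact_force: [0.5, 0.2, -1.6]
grip_width: 31.1
t: 23.53
eef_pos: [509.0, 180.7, 142.4]
tool_rot: [2.418, 2.002, -0.003]
contact_force: [0.5, -0.6, -1.5]
grip_width: 30.9
tcp [509.  180.7 142.4]
green bar [ 224  206   65   44 1411] [510.9 193.1 144.3] [510.1 187.1] 14.1
green chip [ 167  182   43   42 1421] [462.  189.8  73. ] [462.1 189.4] 15.5
blue bar [ 225   38   74   77 4367] [525.7 256.9 143.4] [525.7 256.8] 15.6
blue chip [ 157   58   49   50 1911] [477.1 267.7  73.1] [476.8 267.3] 15.5
```

View pics/w10.png

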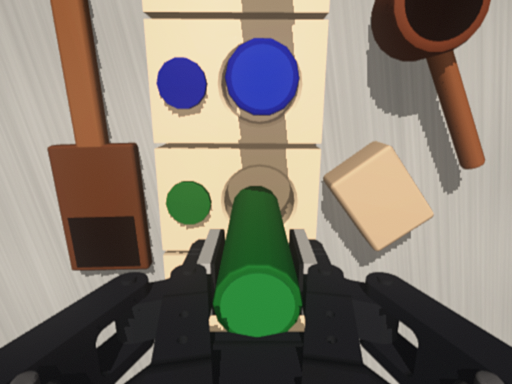

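Blue stands upright at (261,77), and green is centred over its pocket. I lower green.

```bash
python3 -m inch '[{"offset":[0.1,-0.1,-0.6],"twist":[0,0,0],"hand":1},{"offset":[0.2,-0.1,-1.6],"twist":[0,0,0],"hand":1},{"offset":[0.2,-0.1,-2.6],"twist":[0,0,0],"hand":1},{"offset":[0.2,-0.1,-3.4],"twist":[0,0,0],"hand":1},{"offset":[0.2,-0.1,-3.9],"twist":[0,0,0],"hand":1},{"offset":[0.2,-0.1,-4.2],"twist":[0,0,0],"hand":1},{"offset":[0.2,-0.1,-4.2],"twist":[0,0,0],"hand":1}]'
python3 -m inch '[{"offset":[0,0,-0.1],"twist":[0,0,0],"hand":1},{"offset":[0,0,-0.2],"twist":[0,0,0],"hand":1},{"offset":[0,0,-0.2],"twist":[0,0,0],"hand":1}]'
python3 -m inch '[{"offset":[0,0,-0.1],"twist":[0,0,0],"hand":1},{"offset":[0,0,-0.15],"twist":[0,0,0],"hand":1}]'
```

```text
t: 24.17
eef_pos: [511.0, 180.0, 100.6]
tool_rot: [2.418, 2.002, -0.002]
contact_force: [-0.2, -1.1, -3.1]
grip_width: 30.5
t: 24.42
eef_pos: [511.1, 180.0, 98.7]
tool_rot: [2.418, 2.002, -0.002]
contact_force: [-0.4, 0.1, -1.8]
grip_width: 31.1
t: 24.58
eef_pos: [511.3, 180.1, 97.5]
tool_rot: [2.417, 2.002, -0.001]
contact_force: [0.0, -0.1, -2.3]
grip_width: 30.9
```

```bash
python3 -m inch '[{"offset":[0,0,-0.1],"twist":[0,0,0],"hand":1},{"offset":[0,0,-0.15],"twist":[0,0,0],"hand":1},{"offset":[0,0,-0.2],"twist":[0,0,0],"hand":1}]'
```

```text
t: 24.83
eef_pos: [511.4, 180.2, 96.5]
tool_rot: [2.417, 2.002, 0.001]
contact_force: [-2.7, 0.1, 6.0]
grip_width: 30.9
```

Green is on the floor. I release it and go to red.

```bash
python3 -m inch '[{"offset":[0,0,0],"twist":[0,0,0],"hand":0.5},{"offset":[0,0,0],"twist":[0,0,0],"hand":0.4},{"offset":[0,0,0],"twist":[0,0,0],"hand":0},{"offset":[0,0,0],"twist":[0,0,0],"hand":0},{"offset":[0,0,0],"twist":[0,0,0],"hand":0},{"offset":[0,0,0],"twist":[0,0,0],"hand":0},{"offset":[0,0,0],"twist":[0,0,0],"hand":0}]'
python3 -m inch '[{"offset":[0,0,0.6],"twist":[0,0,0],"hand":0},{"offset":[0,0,2],"twist":[0,0,0],"hand":0},{"offset":[0,0,4],"twist":[0,0,0],"hand":0},{"offset":[0,0,6.5],"twist":[0,0,0],"hand":0},{"offset":[0,-1,9],"twist":[0,0,0],"hand":0},{"offset":[0,-3,11],"twist":[0,0,0],"hand":0},{"offset":[0,-5.5,12.4],"twist":[0,0,1],"hand":0},{"offset":[0,-8.5,13.2],"twist":[0,0,2],"hand":0},{"offset":[-0.1,-11.5,13.5],"twist":[0,0,3],"hand":0},{"offset":[-0.1,-14.5,13.5],"twist":[0,0,4],"hand":0}]'
python3 -m inch '[{"offset":[0,-3.2,0],"twist":[0,0,0.5],"hand":0},{"offset":[-0.1,-6.4,0],"twist":[0,0,1],"hand":0},{"offset":[-0.2,-9.6,0],"twist":[0,0,1.4],"hand":0},{"offset":[-0.3,-12.8,0],"twist":[0,0,1.4],"hand":0},{"offset":[-0.5,-16,0],"twist":[0,0,1.4],"hand":0},{"offset":[-0.7,-19.2,0],"twist":[0,0,1.4],"hand":0},{"offset":[-0.9,-22.4,0],"twist":[0,0,1.4],"hand":0},{"offset":[-1.1,-25.6,0],"twist":[0,0,1.4],"hand":0},{"offset":[-1.2,-28.4,0],"twist":[0,0,1.4],"hand":0},{"offset":[-1.2,-30.4,0],"twist":[0,0,1.4],"hand":0}]'
python3 -m inch '[{"offset":[0,-1.2,0],"twist":[0,0,0],"hand":0},{"offset":[0,-1.5,0],"twist":[0,0,0],"hand":0},{"offset":[0,-1.5,0],"twist":[0,0,0],"hand":0},{"offset":[0,-1.5,0],"twist":[0,0,0],"hand":0}]'
python3 bars.py w11.png
```

```text
t: 25.42
eef_pos: [511.4, 180.2, 96.4]
tool_rot: [2.417, 2.002, 0.0]
contact_force: [0.2, 0.8, 0.5]
grip_width: 85.5
t: 26.25
eef_pos: [510.6, 34.1, 233.7]
tool_rot: [2.343, 2.085, 0.004]
contact_force: [0.5, 0.2, -0.7]
grip_width: 85.5
t: 27.08
eef_pos: [498.0, -272.5, 234.0]
tool_rot: [2.318, 2.111, 0.004]
contact_force: [0.0, 0.8, 0.7]
grip_width: 85.6
t: 27.42
eef_pos: [498.2, -286.6, 234.2]
tool_rot: [2.318, 2.112, 0.004]
contact_force: [-0.6, 1.3, 0.5]
grip_width: 85.4
tcp [ 498.2 -286.6  234.2]
red bar [ 236  168   39   39 1157] [ 497.6 -284.4  130.3] [ 497.5 -285.3] 15.7
```

View pics/w11.png

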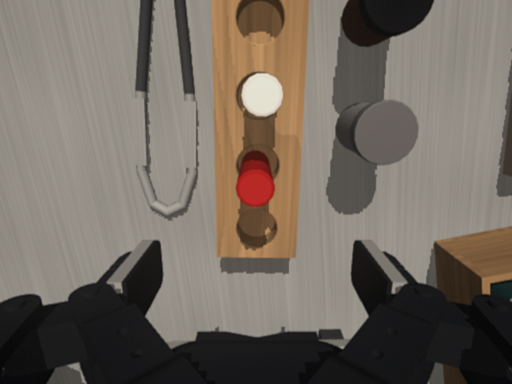

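Red is at (255,188) and white is still standing at (262,95). I take red.

```bash
python3 -m inch '[{"offset":[0,0.1,-0.7],"twist":[0,0,0],"hand":0},{"offset":[0,0.1,-2.5],"twist":[0,0,0],"hand":0},{"offset":[0,0.1,-5],"twist":[0,0,0],"hand":0},{"offset":[0,0.1,-7.7],"twist":[0,0,0],"hand":0},{"offset":[0,0.1,-10.5],"twist":[0,0,0],"hand":0},{"offset":[0,0.1,-13],"twist":[0,0,0],"hand":0},{"offset":[0,0.1,-14.6],"twist":[0,0,0],"hand":0},{"offset":[0,0.1,-15.2],"twist":[0,0,0],"hand":0},{"offset":[0,0.1,-15.3],"twist":[0,0,0],"hand":0},{"offset":[0,0.1,-15.3],"twist":[0,0,0],"hand":0}]'
python3 -m inch '[{"offset":[0,0,0],"twist":[0,0,0],"hand":1},{"offset":[0,0,0],"twist":[0,0,0],"hand":1},{"offset":[0,0,0],"twist":[0,0,0],"hand":1},{"offset":[0,0,0],"twist":[0,0,0],"hand":1},{"offset":[0,0,0],"twist":[0,0,0],"hand":1},{"offset":[0,0,0],"twist":[0,0,0],"hand":1},{"offset":[0,0,0],"twist":[0,0,0],"hand":1},{"offset":[0,0,0],"twist":[0,0,0],"hand":1}]' 50
python3 -m inch '[{"offset":[0,0,0.5],"twist":[0,0,0],"hand":1},{"offset":[0,0,1.5],"twist":[0,0,0],"hand":1},{"offset":[0,0,3],"twist":[0,0,0],"hand":1},{"offset":[0,0,5],"twist":[0,0,0],"hand":1},{"offset":[0,0,7.5],"twist":[0,0,0],"hand":1},{"offset":[0,0,10],"twist":[0,0,0],"hand":1},{"offset":[0,0,12.5],"twist":[0,0,0],"hand":1},{"offset":[0,0,14.3],"twist":[0,0,0],"hand":1},{"offset":[0,0,15],"twist":[0,0,0],"hand":1},{"offset":[0,0,15],"twist":[0,0,0],"hand":1}]'
```

```text
t: 28.3
eef_pos: [498.6, -284.8, 81.8]
tool_rot: [2.316, 2.113, 0.005]
contact_force: [0.0, -0.7, 0.3]
grip_width: 85.4
t: 28.97
eef_pos: [498.7, -285.1, 82.8]
tool_rot: [2.315, 2.112, 0.005]
contact_force: [-2.5, 0.2, 6.4]
grip_width: 31.0
t: 29.8
eef_pos: [499.3, -285.4, 235.3]
tool_rot: [2.312, 2.11, 0.006]
contact_force: [0.9, 0.3, -2.2]
grip_width: 30.6
```

```bash
python3 -m inch '[{"offset":[0,0.6,0],"twist":[0,0,0],"hand":1},{"offset":[0,2,0],"twist":[0,0,0],"hand":1},{"offset":[0,4.2,0],"twist":[0,0,-1],"hand":1},{"offset":[-0.1,7.2,0],"twist":[0,0,-2],"hand":1},{"offset":[-0.1,10.6,0],"twist":[0,0,-3],"hand":1},{"offset":[-0.2,14,0],"twist":[0,0,-4],"hand":1},{"offset":[-0.2,17.4,0],"twist":[0,0,-5],"hand":1},{"offset":[-0.3,20.8,0],"twist":[0,0,-5.4],"hand":1},{"offset":[-0.3,24.2,0],"twist":[0,0,-5.4],"hand":1},{"offset":[-0.4,27.6,0],"twist":[0,0,-5.4],"hand":1}]'
python3 -m inch '[{"offset":[0,3.2,0],"twist":[0,0,0],"hand":1},{"offset":[0,6,0],"twist":[0,0,0],"hand":1},{"offset":[0,8.4,0],"twist":[0,0,0],"hand":1},{"offset":[0,10,0],"twist":[0,0,0],"hand":1},{"offset":[0,10.8,0],"twist":[0,0,0],"hand":1},{"offset":[0,11,0],"twist":[0,0,0],"hand":1},{"offset":[0,11,0],"twist":[0,0,0],"hand":1}]'
python3 -m inch '[{"offset":[0,0,-0.6],"twist":[0,0,0],"hand":1},{"offset":[0,0,-2],"twist":[0,0,0],"hand":1},{"offset":[0,0,-4],"twist":[0,0,0],"hand":1},{"offset":[0,0,-6],"twist":[0,0,0],"hand":1},{"offset":[0,0,-7.7],"twist":[0,0,0],"hand":1},{"offset":[0,0,-8.6],"twist":[0,0,0],"hand":1},{"offset":[0,0,-8.9],"twist":[0,0,0],"hand":1},{"offset":[0,0,-8.9],"twist":[0,0,0],"hand":1}]'
python3 bars.py w12.png
```

```text
t: 30.63
eef_pos: [494.0, -6.7, 233.5]
tool_rot: [2.41, 2.0, 0.003]
contact_force: [1.2, 0.6, -2.0]
grip_width: 31.3
t: 31.22
eef_pos: [493.4, 103.6, 232.6]
tool_rot: [2.41, 2.002, 0.001]
contact_force: [0.2, -0.5, -1.7]
grip_width: 31.1
t: 31.88
eef_pos: [493.1, 102.9, 142.8]
tool_rot: [2.411, 2.001, -0.001]
contact_force: [-0.1, -0.1, -2.0]
grip_width: 30.9
tcp [493.1 102.9 142.8]
red bar [ 222  205   69   49 1451] [494.9 115.4 144.1] [493.4 105.1] 15.7
red chip [ 167  181   45   44 1510] [446.8 111.2  73. ] [446.8 110.5] 15.9
green bar [ 227   37   74   76 4315] [510.5 179.7 143.4] [510.5 179.4] 15.5
green chip [ 158   59   49   50 1874] [461.8 189.1  73.1] [461.5 188.9] 15.4
```

View pics/w12.png

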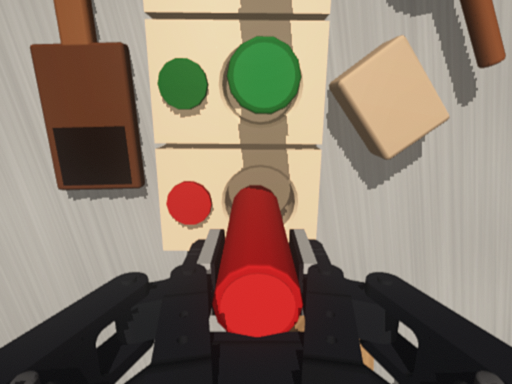

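Green stands upright at (264,75), and red is close to centred over its pocket. I shift red by +2.5 mm in x and -2 mm in y, then lower it. I expect contact near z 96.

```bash
python3 -m inch '[{"offset":[0.2,-0.1,-0.6],"twist":[0,0,0],"hand":1},{"offset":[0.25,-0.2,-1.6],"twist":[0,0,0],"hand":1},{"offset":[0.25,-0.2,-2.6],"twist":[0,0,0],"hand":1},{"offset":[0.25,-0.2,-3.5],"twist":[0,0,0],"hand":1},{"offset":[0.25,-0.2,-4.1],"twist":[0,0,0],"hand":1},{"offset":[0.25,-0.2,-4.4],"twist":[0,0,0],"hand":1},{"offset":[0.25,-0.2,-4.4],"twist":[0,0,0],"hand":1}]'
python3 -m inch '[{"offset":[0,0,-0.1],"twist":[0,0,0],"hand":1},{"offset":[0,0,-0.2],"twist":[0,0,0],"hand":1},{"offset":[0,0,-0.2],"twist":[0,0,0],"hand":1}]'
python3 -m inch '[{"offset":[0,0,-0.1],"twist":[0,0,0],"hand":1},{"offset":[0,0,-0.15],"twist":[0,0,0],"hand":1}]'
```

```text
t: 32.52
eef_pos: [495.4, 101.1, 98.6]
tool_rot: [2.411, 2.002, -0.002]
contact_force: [0.5, -0.6, -2.4]
grip_width: 31.0
t: 32.77
eef_pos: [495.5, 101.2, 96.8]
tool_rot: [2.411, 2.002, -0.001]
contact_force: [-0.0, 0.4, -2.4]
grip_width: 31.1
t: 32.93
eef_pos: [495.8, 101.2, 95.8]
tool_rot: [2.41, 2.002, 0.0]
contact_force: [-1.0, 0.3, 1.9]
grip_width: 30.8
```

```bash
python3 -m inch '[{"offset":[0,0,-0.05],"twist":[0,0,0],"hand":1},{"offset":[0,0,-0.05],"twist":[0,0,0],"hand":1}]'
python3 -m inch '[{"offset":[0,0,0],"twist":[0,0,0],"hand":0.5},{"offset":[0,0,0],"twist":[0,0,0],"hand":0.4},{"offset":[0,0,0],"twist":[0,0,0],"hand":0},{"offset":[0,0,0],"twist":[0,0,0],"hand":0},{"offset":[0,0,0],"twist":[0,0,0],"hand":0},{"offset":[0,0,0],"twist":[0,0,0],"hand":0},{"offset":[0,0,0],"twist":[0,0,0],"hand":0}]'
python3 -m inch '[{"offset":[0,0,0.6],"twist":[0,0,0],"hand":0},{"offset":[0,0,2],"twist":[0,0,0],"hand":0},{"offset":[0,0,4],"twist":[0,0,0],"hand":0},{"offset":[0,0,6.5],"twist":[0,0,0],"hand":0},{"offset":[0,-1,9],"twist":[0,0,0],"hand":0},{"offset":[0,-3,11],"twist":[0,0,0],"hand":0},{"offset":[0,-5.5,12.4],"twist":[0,0,0],"hand":0},{"offset":[0,-8,13.2],"twist":[0,0,0],"hand":0},{"offset":[0,-9,13.5],"twist":[0,0,0],"hand":0},{"offset":[0,-9,13.5],"twist":[0,0,0],"hand":0}]'
python3 bars.py w13.png
python3 - <<'E'
from h import *
s,im=grab('scene','s13.png')
s,im=grab('top','t13.png');cv2.imwrite('pics/t13c.png',cv2.resize(im['pixels'][130:240,100:420],None,fx=2.5,fy=2.5)[...,::-1])
E
```

```text
t: 33.1
eef_pos: [495.9, 101.3, 95.8]
tool_rot: [2.41, 2.001, 0.001]
contact_force: [-1.1, -0.7, 0.6]
grip_width: 30.6
t: 33.68
eef_pos: [495.9, 101.3, 95.8]
tool_rot: [2.41, 2.001, 0.001]
contact_force: [0.3, -0.2, 0.5]
grip_width: 85.1
t: 34.52
eef_pos: [496.3, 9.5, 232.2]
tool_rot: [2.412, 1.997, 0.003]
contact_force: [-0.0, -0.5, -0.4]
grip_width: 85.8
tcp [496.3   9.5 232.2]
red bar [ 207   45   46   50 1759] [495.4 100.4 143.2] [495.1 100.5] 15.9
red chip [ 162   58   35   37 1005] [446.5 110.4  73.1] [446.4 110.5] 15.9
```

View pics/s13.png

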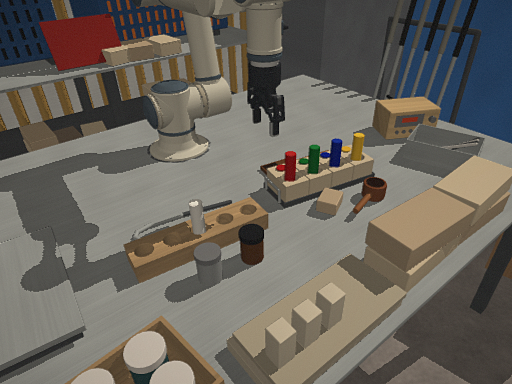

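View pics/t13c.png

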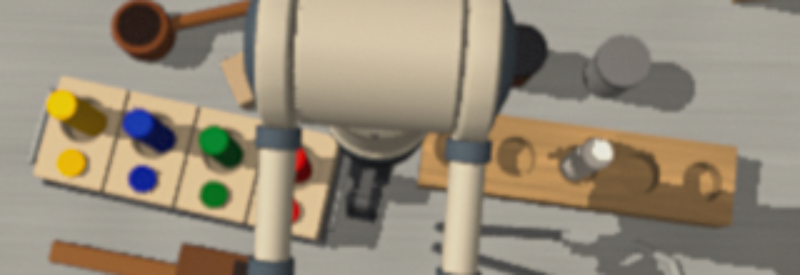

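View pics/w13.png

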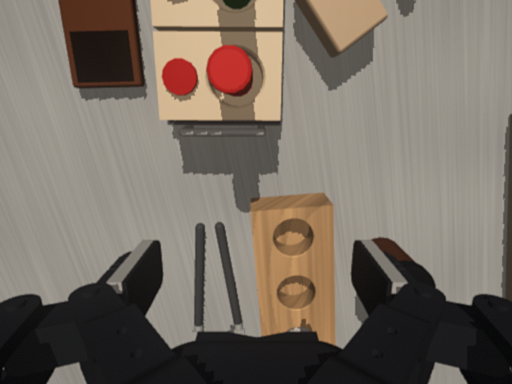

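All four bars stand upright beside chips of their own colour. In the scene view they are red (290,165), green (314,158), blue (336,152) and yellow (357,146). White is still in the block at (197,217), and the gripper is clear of everything, so I hand in.

```bash
python3 -c "
from workcell import ctrl
print(ctrl.finish_job())"
```

```text
the job is handed in; nothing more can be done
None
```

I moved the yellow, blue, green and red bars from the beech block to the bricks whose chips match their colours. Each was lowered until I felt light contact with the pocket floor (about 2–6 N), then released. The job was handed in at about 35 s, with no verdict reported.

- **Heights:** the wrist camera measured all four bar tops at z = 143.2–143.4 mm. A bar standing on its pocket floor should read 143 mm.
- **Centring:** each bar is within about 2 mm of its pocket's centre.
- **White bar and gripper:** in the last views the white bar is still upright in its hole, and the open gripper was clear of everything.
- **Disagreements:** the scene camera put things 3–5 mm farther out in x than the top and wrist cameras, so I used those two. The tool had drifted to a 0.8° tilt before the green grasp, and I corrected it before closing the jaws.

No check failed.

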